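# Rock a stuck locating block out of a can-sealing fixture

### The job

The orange-necked locating block is stuck in the can-sealing fixture. First turn the black dial clockwise until its white pointer stands at the yellow mark and leave it there; then take the block by its orange neck, rock it to one side and to the other in its nest until both steel jaws have been pushed clear back (work them only with the block, never push them with the gripper), stand it upright again and lift it straight up. Finish while still holding it, still and upright over its nest, with its foot one to two centimetres above the jaws, and leave the can, the jar and the hammer alone.

Things in the scene. Friction and masses are not known exactly. Their poses are not given: they have to be found in the camera images.
- fixture: Bench fixture, fixed: grey base plate 240 x 190 x 12 mm. Origin at the centre of its underside, z up. The nest lies at x = -45 mm, the dial's axis at x = +45 mm. Left (+y) and right (-y) of the nest two steel jaws lie on blue pedestals (36 mm wide in x, y from 43 to 89 mm). Nothing fixed is over 71 mm high but the dial's grip bar (77 mm) and the jaws' red lugs (78 mm).
- mark (a point): Top of the yellow release-mark post (26 x 8 mm, 46 mm high), 50 mm from the dial's axis towards the fixture's +x, on the side away from the block.
- nest (a point): Centre of the floor of the nest, 12 mm above the table; axes as the fixture. The nest is a pocket 38 mm (x) by 22 mm (y), 8 mm deep, in which the block's foot stands and can rock left and right (about the fixture's x axis).
- dial (a joint): Release dial, rad, grows clockwise from above. At 1.50 the white pointer stands at the yellow mark; it starts 0.6 to 1.3 short of it, stops hard at 2.1, is stiff (0.06 N m) and stays where left. Its brass cam plate (radius 54 mm, 33 to 39 mm above the table) hooks over the block's ledge and locks it down, unless the pointer is at the mark (within 0.12), where the cam's notch is over the ledge.
- dial_grip (a point): Point on the dial's axis at gripping height, 64 mm above the table. Black grip bar 44 mm long, 14 mm thick, from 47 to 77 mm above the table; it lies along the pointer, whose direction is the fixture's +x turned counter-clockwise (from above) by 1.50 minus the dial angle. Nothing else within 70 mm of the axis is higher than 47 mm.
- block_grip (a point): Centre of the grip of the loose locating block, 90 mm above its foot's underside (102 mm above the table at the start); it stands with its axes as the fixture's. Orange neck 30 mm (x) by 24 mm (y), 46 to 108 mm above the foot's underside. 0.22 to 0.45 kg. Leaning it by 0.12 to 0.18 rad left or right about its foot (z raised as the foot tips on its edge) pushes that side's jaw back.
- block_foot (a point): Centre of the underside of the block's foot, at the start on the nest's floor. Foot 36 (x) x 20 mm (y), 11 mm high; above it the aluminium body, 36 (x) x 32 mm (y), up to 46 mm above the underside, wider than the neck by a 4 mm shoulder left and right. A ledge 25 mm long, 16 mm wide sticks out towards the dial, its top 19 mm above the underside.
- jaw_left (a joint): Travel of the left (+y) jaw outwards, m, about 0 at the start, at most 0.012. At 0 its inner face is 13 mm from the nest's centre line, 1 mm off the block's neck, and overhangs the block's shoulder by 3 mm, so the block cannot be pulled up; 4 mm or more frees it. It slides stiffly (4 N) and stays where pushed.
- jaw_right (a joint): The same for the right (-y) jaw, which moves out towards -y when the block is leant to the right.
- jaw_left_tip (a point): Middle of the top edge of the left jaw's inner face, 70 mm above the table; moves with the jaw. Steel slab 30 mm wide (x), 8.5 mm thick, 50 mm long; a red lug at its outer end reaches 78 mm above the table.
- jaw_right_tip (a point): The same for the right jaw.
- can: Bystander: closed steel ration can with a paper label, 68 mm diameter, 100 mm tall, standing left (+y) of the fixture; origin at the centre of its underside.
- jar: Bystander: amber glass jar with a yellow cap, 84 mm diameter, 110 mm tall, standing right (-y) of the fixture; origin at the centre of its underside.
- hammer: Bystander: hammer with a red handle, 260 mm long, lying on the table beyond the fixture.
Mind the look-alikes: they are no part of the job. There is more than one size of the part that bears block_grip; the job needs the largest.

How it is judged (in metres and radians):
On the way, in this order (a step that is already met when the one before it is completed fails the run):
1. the dial is turned to the mark while the block is still down in its nest (value of joint dial between 1.38 and 1.62 rad and z of block_foot in the frame of fixture below 0.018 m), for 0.3 s.
2. the block is leant to a side by 0.06 rad or more with its foot in the nest (angle between block_foot's own z axis and vertical above 0.06 rad and z of block_foot in the frame of fixture below 0.02 m).
3. rocking has pushed both jaws back by 4 mm with the foot still in the nest (value of joint each of jaw_left, jaw_right above 0.004 m and z of block_foot in the frame of fixture below 0.02 m).
At the end, for the whole second after the job is handed in: The gripper holds the block still (under 20 mm/s) and upright (within 0.12 rad), its foot 2 to 40 mm above the top of the jaws and within 15 mm of the nest's centre in plan, touching nothing of the fixture; the dial stands at the mark within 0.14 rad and both jaws are pushed back (z of block_foot in the frame of fixture between 0.072 and 0.11 m and horizontal distance between block_foot and nest below 0.015 m and angle between block_foot's own z axis and vertical below 0.12 rad and contact force between the fingers and block above 1 N and contact force between block and fixture below 0.2 N and linear speed of block below 0.02 m/s and value of joint dial between 1.36 and 1.64 rad and value of joint each of jaw_left, jaw_right above 0.003 m); the arm keeps its last pose, push and grip.
It fails at once if the robot pushes a jaw itself (contact force between any of the arm, the fingers and jaw_left above 3 N or contact force between any of the arm, the fingers and jaw_right above 3 N).
It fails at once if the can is moved by more than 30 mm or tipped (distance of can from where it was at the start of the episode above 0.03 m or angle between can's own z axis and vertical above 0.3 rad).
It fails at once if the jar is moved by more than 30 mm or tipped (distance of jar from where it was at the start of the episode above 0.03 m or angle between jar's own z axis and vertical above 0.3 rad).
It fails at once if the hammer is moved by more than 30 mm (distance of hammer from where it was at the start of the episode above 0.03 m).
It also fails if it takes over 58 s, if anything falls off the work surface, if the arm or the gripper's body presses on something with over 40 N, if the wrist force passes 120 N, or if a joint passes its speed limit or range.

### The arm

A 6-joint arm with a two-finger parallel gripper is mounted at the origin on the work surface. World frame = base frame: x ahead of the robot, y to its left, z up, the work surface at z = 0. Lengths are in mm, angles in rad, forces in N, time in s.
With the tool pointing down it reaches from about 275 to 750 mm from the base axis. Payload 10.2 kg.
Tool frame: the origin (TCP) lies midway between the tips of the shut fingers; the grasp point (between the pads) lies 19 mm behind it; z points along the fingers, y is the line along which they close (so a half turn about z gives the same grasp; the last joint's range is limited). The gripper opens to 85 mm and grips with 20 to 120 N. Pads are 22 mm wide; open, the fingers measure 114 mm over their backs; the gripper's body (76 mm by 85 mm) begins 54 mm behind the grasp point. The pads swing forward as they close: fully open they stand 13 mm farther back than shut.
Start: joints at [-1.325, 0.313, 1.498, -0, 1.331, -0.223], TCP at [237.192, -468.371, 231.294] pointing down, gripper open.
Joint ranges: [-2.94, 2.94], [-0.97, 2.17], [0.19, 2.56], [-1.23, 4.37], [0.02, 3.11], [-2.88, 2.88]. Speed limits (rad/s): [2.39, 2.39, 3.01, 3.14, 3.14, 3.14].

### API

Orientations are given as a unit quaternion [w, x, y, z].
In Python, from rig import ctrl gives the robot as it stands.
- The arm moves only by the tool send_rows, never from a script. Its argument "targets" is a list of rows, each an object with "offset": the shift along the world's x, y, z in cm, a list of three; "spin": the turn about the world's z in rad. A call has 1 to 8 rows; each row is the pose to reach, as a shift and turn from the pose commanded when the call began; what a row does not reach only later rows make up. A row lasts 1/12 s, in which the tool goes at most 41.7 mm and 7.16 degrees, less where a joint would pass 70% of its speed; a pose out of reach is approached as far as the arm can. A call with a gripper value outside its range is refused whole. "grip" is the opening, from 0 (shut) to 1 (fully open), set as the call begins (left out, the last holds). The fingers move at their own pace and stop on an object; "squeeze" is the grip in N (left out, the last holds). Time passes only in rows, so rows that repeat a pose let the fingers close. It gives the time, the measured TCP pose, the force, the opening and the grip force at its end, in the units of the state.
- ctrl.sense(): the state, without advancing time (a new reading comes with each control period).
- ctrl.capture(name): name is "scene" or "top"; returns (picture, depth): 480x640x3 uint8, red, green, blue; 480x640 float32, mm along the optical axis (not along the pixel's ray), 0 where there is no reading.
- ctrl.calibration(name): a dict with "fx", "fy", "cx", "cy" (pixels), "view" (4x4, takes a point from world to camera coordinates). Camera axes: x right, y down, z forward; pixel columns grow to the right and rows downward; lengths in mm; the calibration is good to about 2 mm. A picture is of the moment at which its call begins. calibration takes no time and is no camera call.
- ctrl.finish_job(): hands the job in; it is judged then, once.
Trained networks look in the newest picture that a camera, given by its name, has taken for a name from the list of things; names that differ only in an ending like _2 or _b are one class to them, and where a whole thing is asked for, a point or a joint stands for the part that bears it (a point fixed in the world has none). Each returns a list of dicts, best first, with "conf" (0 to 1); they miss things now and then, are a little off and sometimes report something else, mostly with a low value. They report only what shows in the picture. A call takes as long as a camera call. They do not tell look-alikes from the thing itself.
- ctrl.search_frame(camera, query): "box" ([left, top, right, bottom] in pixels, round what is visible of it).
- ctrl.place_of(camera, query): "uv" ([column, row] in pixels: a listed point, or the origin of a listed thing).
The state is a dict: "time_s": time; "joints": joint angles; "dq": joint speeds; "tau": joint torques, N m; "eef_pos": TCP position; "ee_rot": TCP orientation; "force": force on the tool from outside, world axes, zero at the start; "wrist_torque": the same for the moment, N m; "grip_width": opening from 0.0 (shut) to 1.0 (fully open); "grip_force": force on a finger pad.
Only numpy, scipy, OpenCV 4.12 (cv2) and the standard library are available. Lean on these libraries where they do the work, as an engineer would, in place of code of your own. Each camera call takes 0.05 s, during which the arm holds its last target. There are 200 camera calls.

## Working session

There is one attempt and no reset: what is moved stays moved. The work goes in short steps, Python scripts to look and compute and a tool call to move; the robot and the scene stay as the last step left them, time stands still between calls to the robot, and variables do not carry over. Pictures are saved under pics/ and viewed, at most 10 in all, crops included, and the job is handed in when it is done.

Besides the shell and the picture viewer there is one more tool, called after "Request:" as name(argument=value, ...) on one line, values as JSON. send_rows: Moves the arm, as the interface text tells. Its arguments: {"type":"object","properties":{"targets":{"type":"array"},"grip":{"type":"number"},"squeeze":{"type":"number"}},"required":["targets"]}

```bash
mkdir -p pics
cat > h.py <<'E'
import numpy as np, cv2
from rig import ctrl
def ray(cam,uv,z):
    c=ctrl.calibration(cam);V=np.array(c["view"]);R,t=V[:3,:3],V[:3,3]
    d=R.T@np.array([(uv[0]-c["cx"])/c["fx"],(uv[1]-c["cy"])/c["fy"],1]);o=-R.T@t
    return (o+d*(z-o[2])/d[2]).round(1)
def proj(cam,p):
    c=ctrl.calibration(cam);V=np.array(c["view"]);q=V[:3,:3]@np.array(p)+V[:3,3]
    return np.array([c["fx"]*q[0]/q[2]+c["cx"],c["fy"]*q[1]/q[2]+c["cy"]]).round(1)
def cloud(cam,depth):
    c=ctrl.calibration(cam);V=np.array(c["view"]);v,u=np.indices(depth.shape)
    P=np.stack([(u-c["cx"])/c["fx"]*depth,(v-c["cy"])/c["fy"]*depth,depth],-1)
    return (P-V[:3,3])@V[:3,:3]
def save(n,im): cv2.imwrite(f"pics/{n}.png",im[...,::-1])
E
python3 - <<'E'
from h import *
for cam in("top","scene"):
    im,d=ctrl.capture(cam);save(cam+"0",im);np.save(cam+"0.npy",d)
    for q,z in (("mark",46),("nest",12),("dial_grip",64),("block_grip",102),("jaw_left_tip",70),("jaw_right_tip",70),("fixture",0),("can",0),("jar",0)):
        for r in ctrl.place_of(cam,q)[:3]: print(cam,q,round(r["conf"],2),np.round(r["uv"]),ray(cam,r["uv"],z))
print(ctrl.sense())
E
```

```text
top mark 0.85 [378. 203.] [637.7 -57.5  46. ]
top nest 0.85 [347. 266.] [514.7   0.   12. ]
top nest 0.59 [358. 267.] [512.8 -21.1  12. ]
top dial_grip 0.96 [368. 224.] [594.9 -35.9  64. ]
top block_grip 0.89 [356. 268.] [510.8 -11.  102. ]
top block_grip 0.7 [267. 342.] [374.4 152.  102. ]
top block_grip 0.57 [392. 358.] [347.3 -74.9 102. ]
top jaw_left_tip 0.79 [346. 263.] [518.7   6.8  70. ]
top jaw_right_tip 0.62 [361. 270.] [506.6 -22.8  70. ]
top jaw_right_tip 0.44 [346. 266.] [512.9   5.4  70. ]
top fixture 0.58 [359. 247.] [553.  -23.7   0. ]
top fixture 0.47 [348. 265.] [515.8  -1.2   0. ]
top can 0.58 [261. 230.] [587.1 178.6   0. ]
top jar 0.81 [439. 283.] [ 480.7 -189.     0. ]
scene mark 0.97 [290. 316.] [639.8 -53.2  46. ]
scene mark 0.65 [281. 242.] [502.4  19.9  46. ]
scene nest 0.72 [274. 260.] [ 5.064e+02 -5.000e-01  1.200e+01]
scene dial_grip 0.67 [282. 287.] [594.7 -38.3  64. ]
scene block_grip 0.92 [303. 164.] [405.4 137.  102. ]
scene block_grip 0.79 [271. 232.] [510.1  -2.1 102. ]
scene block_grip 0.76 [192. 207.] [379.4 -88.4 102. ]
scene jaw_left_tip 0.7 [280
[... 315 characters left out ...]
.7   0. ]
{'time_s': 1.0, 'joints': array([-1.32543372e+00,  3.12869981e-01,  1.49769459e+00,  2.88537443e-05,
        1.33101698e+00, -2.23401429e-01]), 'dq': array([-0.00087056,  0.00116701, -0.00185798,  0.00069365,  0.00060455,
       -0.00044786]), 'tau': array([-7.48820239e-04, -4.12177098e+01, -2.59894574e+01, -3.31879191e-04,
        5.80249689e-04,  9.46702642e-06]), 'eef_pos': array([ 237.18271276, -468.37373805,  231.31158518]), 'ee_rot': array([5.39839707e-06, 9.72658844e-01, 2.32238614e-01, 1.40742690e-05]), 'force': array([ 0.36072368, -0.04566837, -0.14362612]), 'wrist_torque': array([ 0.02078308,  0.05756288, -0.01310706]), 'grip_force': 0.0, 'grip_width': 0.9988667000470356}
```

View pics/top0.png

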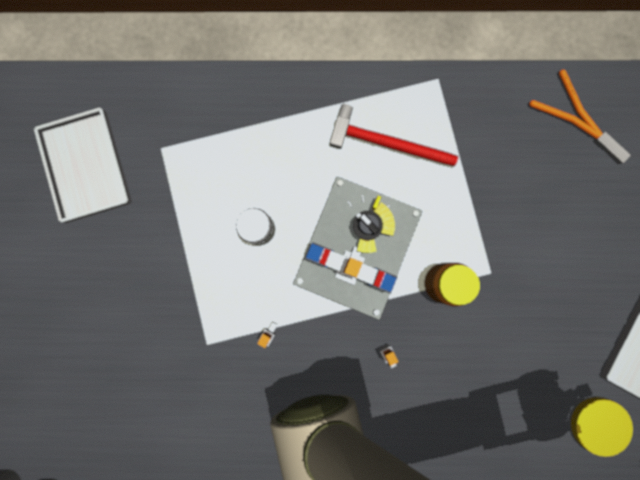

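View pics/scene0.png

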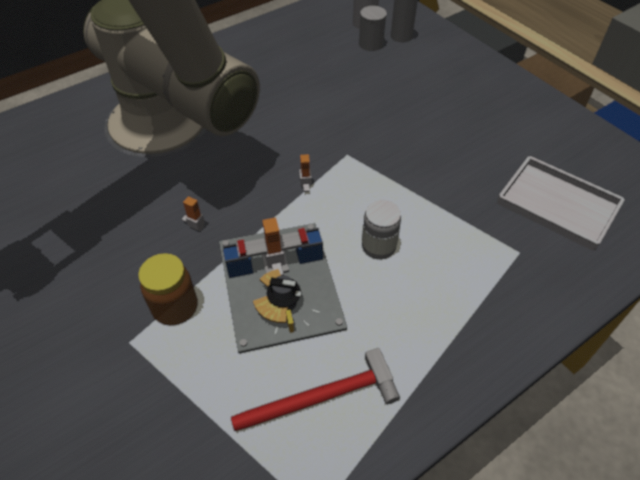

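Top shows the fixture at about (359,247), the block at (354,267), the dial at (368,224), the mark at (378,203), and two decoys at (267,340) and (391,357). Scene agrees, with the block at (271,232). Next I'll refine yaw and pointer.

Run:
```python
from h import *
for cam in("top","scene"):
    d=np.load(cam+"0.npy");P=cloud(cam,d);im=cv2.imread(f"pics/{cam}0.png")
    near=(np.hypot(P[...,0]-553,P[...,1]+20)<170)&(d>0)
    m=near&(P[...,2]>7)&(P[...,2]<100)
    n,l,s,c=cv2.connectedComponentsWithStats(m.astype(np.uint8))
    k=1+np.argmax(s[1:,4]);
    pts=P[(l==k)&(P[...,2]<18)][:,:2].astype(np.float32)
    r=cv2.minAreaRect(pts);print(cam,r)
    hi=P[near&(P[...,2]>92)&(np.hypot(P[...,0]-511,P[...,1]+6)<40)]
    print("block top",hi[:,2].max() if len(hi) else 0,cv2.minAreaRect(hi[:,:2].astype(np.float32)),hi.mean(0))
t=cv2.imread("pics/top0.png")[165:325,290:430]
s=cv2.imread("pics/scene0.png")[205:355,210:355]
z=lambda a:cv2.resize(a,(390,440),interpolation=cv2.INTER_CUBIC)
cv2.imwrite("pics/c.png",np.hstack([z(t),z(s)]))
```

```text
top ((553.9779052734375, -21.133056640625), (189.9381561279297, 240.13571166992188), 68.14842224121094)
block top 123.62228202930585 ((511.90423583984375, -4.080915451049805), (24.03434181213379, 30.6126708984375), 68.02093505859375) [511.98387226  -3.49856377 118.00009039]
scene ((551.3897094726562, -19.27459716796875), (189.99879455566406, 242.64218139648438), 68.13036346435547)
block top 124.86478812689396 ((509.5511474609375, -2.363555908203125), (24.156349182128906, 33.77320861816406), 68.38528442382812) [514.84733014  -5.05966906 113.96468229]
```

View pics/c.png

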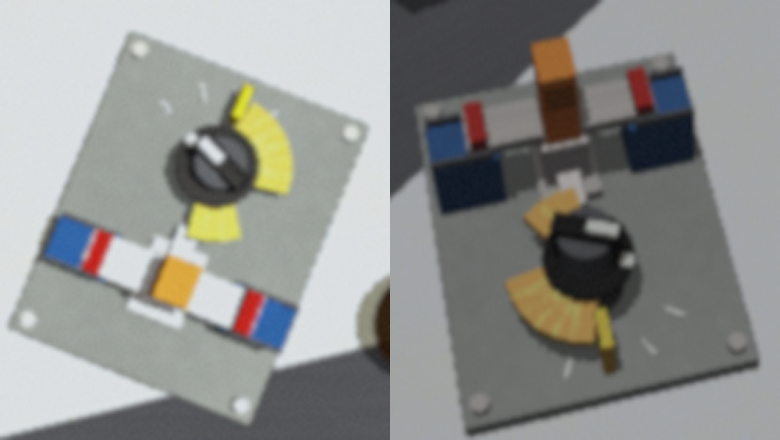

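Run:
```python
from h import *
ex=np.array([.9278,-.3730]);C=np.array([552.7,-20.2]);print("dial",C+45*ex,"nest",C-45*ex)
for cam in("top","scene"):
    d=np.load(cam+"0.npy");P=cloud(cam,d)
    q=P[(d>0)&(np.hypot(P[...,0]-594.5,P[...,1]+37)<32)&(P[...,2]>66)]
    print(cam,len(q),np.median(q[:,2]),cv2.minAreaRect(q[:,:2].astype(np.float32)),q.mean(0))
    w,v=np.linalg.eigh(np.cov(q[:,:2].T));print(w,np.degrees(np.arctan2(v[1,1],v[0,1])))
```

```text
dial [594.451 -36.985] nest [510.949  -3.415]
top 300 74.0104040842981 ((595.751953125, -37.96714782714844), (39.33021926879883, 34.93814468383789), 81.65779113769531) [595.19529454 -37.19861193  73.19006051]
[ 72.42800595 114.72556218] 47.11126521929959
scene 388 74.25860846789894 ((593.4928588867188, -35.70130920410156), (40.57100296020508, 36.45628356933594), 83.63670349121094) [595.60445088 -37.45287813  73.8643913 ]
[ 72.27198947 130.42196144] -138.71887565764712
```

Request:
send_rows(targets=[{"offset": [3, 3.6, 0], "spin": 0.04}, {"offset": [6, 7.2, 0], "spin": 0.08}, {"offset": [9, 10.8, 0], "spin": 0.12}, {"offset": [12, 14.4, 0], "spin": 0.16}, {"offset": [15, 18, 0], "spin": 0.2}, {"offset": [18, 21.6, 0], "spin": 0.24}, {"offset": [21, 25.2, 0], "spin": 0.28}, {"offset": [24, 29, 0], "spin": 0.32}], grip=0.55, squeeze=40)

```text
time_s: 1.67
eef_pos: [451.1, -210.1, 231.5]
ee_rot: [0.0, 0.923, 0.385, 0.0]
force: [0.4, -0.3, -0.4]
grip_width: 0.546
grip_force: 0.0
```

Request:
send_rows(targets=[{"offset": [3, 3.5, 0]}, {"offset": [6, 7, 0]}, {"offset": [9, 10.5, -1]}, {"offset": [11.7, 14.1, -3.5]}, {"offset": [11.7, 14.1, -7]}, {"offset": [11.7, 14.1, -9]}, {"offset": [11.7, 14.1, -9]}, {"offset": [11.7, 14.1, -9]}])

```text
invalid input
```

Request:
send_rows(targets=[{"offset": [0, 0, -2]}, {"offset": [0, 0, -4]}, {"offset": [0, 0, -6]}, {"offset": [0, 0, -7.5]}, {"offset": [0, 0, -8.7]}, {"offset": [0, 0, -8.7]}, {"offset": [0, 0, -8.7]}])

```text
invalid input
```

Request:
send_rows(targets=[{"offset": [0, 0, 0]}, {"offset": [0, 0, 0]}, {"offset": [0, 0, 0]}, {"offset": [0, 0, 0]}, {"offset": [0, 0, 0]}, {"offset": [0, 0, 0]}], grip=0, squeeze=60)

```text
invalid input
```

Nothing moved, because every row also needs "spin".

Request:
send_rows(targets=[{"offset": [3, 3.5, 0], "spin": 0}, {"offset": [6, 7, 0], "spin": 0}, {"offset": [9, 10.5, -1], "spin": 0}, {"offset": [11.7, 14.1, -3.5], "spin": 0}, {"offset": [11.7, 14.1, -7], "spin": 0}, {"offset": [11.7, 14.1, -9], "spin": 0}, {"offset": [11.7, 14.1, -9], "spin": 0}, {"offset": [11.7, 14.1, -9], "spin": 0}])

```text
time_s: 2.33
eef_pos: [566.8, -70.9, 141.1]
ee_rot: [-0.001, 0.923, 0.384, -0.001]
force: [-0.4, -0.8, 0.9]
grip_width: 0.55
grip_force: 0.0
```

Request:
send_rows(targets=[{"offset": [0, 0, -2], "spin": 0}, {"offset": [0, 0, -4], "spin": 0}, {"offset": [0, 0, -6], "spin": 0}, {"offset": [0, 0, -7.5], "spin": 0}, {"offset": [0, 0, -8.7], "spin": 0}, {"offset": [0, 0, -8.7], "spin": 0}, {"offset": [0, 0, -8.7], "spin": 0}])

```text
time_s: 2.92
eef_pos: [567.7, -71.6, 55.7]
ee_rot: [0.001, 0.923, 0.384, 0.001]
force: [0.0, -0.1, 1.0]
grip_width: 0.549
grip_force: 0.0
```

Request:
send_rows(targets=[{"offset": [0, 0, 0], "spin": 0}, {"offset": [0, 0, 0], "spin": 0}, {"offset": [0, 0, 0], "spin": 0}, {"offset": [0, 0, 0], "spin": 0}, {"offset": [0, 0, 0], "spin": 0}, {"offset": [0, 0, 0], "spin": 0}], grip=0, squeeze=60)

```text
time_s: 3.42
eef_pos: [567.2, -70.9, 54.4]
ee_rot: [0.0, 0.923, 0.384, 0.0]
force: [-0.6, 0.3, 0.2]
grip_width: -0.005
grip_force: 0.0
```

The base of that move was the pose actually reached, so the tool stopped short at (567,-71). It closed on nothing, and the force reading is about zero. I'll lift, shift and retry.

Request:
send_rows(targets=[{"offset": [0, 0, 3], "spin": 0}, {"offset": [0, 0, 5], "spin": 0}, {"offset": [1.4, 1.7, 5], "spin": -0.02}, {"offset": [2.7, 3.4, 5], "spin": -0.02}, {"offset": [2.7, 3.4, 5], "spin": -0.02}, {"offset": [2.7, 3.4, 5], "spin": -0.02}, {"offset": [2.7, 3.4, 5], "spin": -0.02}], grip=0.55)

```text
time_s: 4.0
eef_pos: [593.7, -37.2, 104.0]
ee_rot: [-0.0, 0.927, 0.375, -0.0]
force: [-0.3, 0.1, 0.4]
grip_width: 0.548
grip_force: 0.0
```

Request:
send_rows(targets=[{"offset": [0.1, 0, -2], "spin": 0}, {"offset": [0.1, 0, -4], "spin": 0}, {"offset": [0.1, 0, -5.2], "spin": 0}, {"offset": [0.1, 0, -5.2], "spin": 0}, {"offset": [0.1, 0, -5.2], "spin": 0}])

```text
time_s: 4.42
eef_pos: [594.9, -37.3, 52.3]
ee_rot: [-0.0, 0.927, 0.375, -0.0]
force: [0.2, -0.7, 1.2]
grip_width: 0.552
grip_force: 0.0
```

Request:
send_rows(targets=[{"offset": [0, 0, 0], "spin": 0}, {"offset": [0, 0, 0], "spin": 0}, {"offset": [0, 0, 0], "spin": 0}, {"offset": [0, 0, 0], "spin": 0}, {"offset": [0, 0, 0], "spin": 0}, {"offset": [0, 0, 0], "spin": 0}], grip=0, squeeze=50)

```text
time_s: 4.92
eef_pos: [594.6, -36.0, 53.5]
ee_rot: [-0.001, 0.927, 0.375, -0.0]
force: [-7.3, 5.6, 9.5]
grip_width: 0.149
grip_force: 49.7
```

Request:
send_rows(targets=[{"offset": [0, 0, 0], "spin": -0.08}, {"offset": [0, 0, 0], "spin": -0.16}, {"offset": [0, 0, 0], "spin": -0.24}, {"offset": [0, 0, 0], "spin": -0.32}, {"offset": [0, 0, 0], "spin": -0.4}, {"offset": [0, 0, 0], "spin": -0.48}, {"offset": [0, 0, 0], "spin": -0.55}, {"offset": [0, 0, 0], "spin": -0.6}])

```text
time_s: 5.58
eef_pos: [594.5, -36.0, 53.6]
ee_rot: [-0.001, 0.997, 0.083, -0.001]
force: [-7.2, 5.3, 7.8]
grip_width: 0.153
grip_force: 49.8
```

Request:
send_rows(targets=[{"offset": [0, 0, 0], "spin": -0.08}, {"offset": [0, 0, 0], "spin": -0.16}, {"offset": [0, 0, 0], "spin": -0.24}, {"offset": [0, 0, 0], "spin": -0.32}, {"offset": [0, 0, 0], "spin": -0.4}, {"offset": [0, 0, 0], "spin": -0.48}, {"offset": [0, 0, 0], "spin": -0.55}, {"offset": [0, 0, 0], "spin": -0.55}])

```text
time_s: 6.25
eef_pos: [594.5, -35.9, 53.5]
ee_rot: [-0.0, 0.982, -0.191, -0.001]
force: [-8.1, 5.6, 9.2]
grip_width: 0.154
grip_force: 49.8
```

Run:
```python
from h import *
s=ctrl.sense();q=s["ee_rot"];print(s["eef_pos"],2*np.arctan2(q[2],q[1])-np.pi/2,s["force"],s["wrist_torque"],s["grip_width"],s["joints"])
```

```text
[594.48529906 -35.8807237   53.54877113] -1.9552215461960882 [-8.14465996  5.61030286  9.23506713] [ 0.7338817   1.18072613 -0.08036144] 0.15404318739681008 [-2.57204013e-01  6.51800415e-01  1.47011861e+00  1.02555958e-03
  1.02128336e+00  1.69748121e+00]
```

Request:
send_rows(targets=[{"offset": [0, 0, 0], "spin": 0}, {"offset": [0, 0, 0], "spin": 0}, {"offset": [0, 0, 0], "spin": 0}, {"offset": [0, 0, 2], "spin": 0}, {"offset": [0, 0, 5], "spin": 0}, {"offset": [0, 0, 9], "spin": 0}, {"offset": [0, 0, 13], "spin": 0}, {"offset": [0, 0, 15], "spin": 0}], grip=0.55)

```text
time_s: 6.92
eef_pos: [596.3, -37.3, 207.6]
ee_rot: [0.0, 0.982, -0.189, 0.003]
force: [0.5, 0.1, 0.4]
grip_width: 0.555
grip_force: 0.0
```

Request:
send_rows(targets=[{"offset": [-3, -3, 0], "spin": 0.12}, {"offset": [-6, -6, 0], "spin": 0.24}, {"offset": [-9, -9, 0], "spin": 0.36}, {"offset": [-12, -12, 0], "spin": 0.48}, {"offset": [-15, -12, 0], "spin": 0.6}, {"offset": [-18, -12, 0], "spin": 0.72}, {"offset": [-21, -12, 0], "spin": 0.84}, {"offset": [-22, -12, 0], "spin": 0.96}], grip=0.8)

```text
time_s: 7.58
eef_pos: [372.3, -156.8, 202.3]
ee_rot: [-0.0, 0.958, 0.288, -0.0]
force: [0.2, 0.3, 1.2]
grip_width: 0.798
grip_force: 0.0
```

Run:
```python
from h import *
ims={}
for cam in("top","scene"):
    im,d=ctrl.capture(cam);save(cam+"1",im);np.save(cam+"1.npy",d)
    for q,z in (("mark",46),("dial_grip",64),("block_grip",102)):
        for r in ctrl.place_of(cam,q)[:1]: print(cam,q,round(r["conf"],2),np.round(r["uv"]),ray(cam,r["uv"],z))
s=ctrl.sense();q=s["ee_rot"];print(s["eef_pos"],2*np.arctan2(q[2],q[1])-np.pi/2)
t=cv2.imread("pics/top1.png")[165:325,290:430]
s=cv2.imread("pics/scene1.png")[205:355,210:355]
z=lambda a:cv2.resize(a,(390,440),interpolation=cv2.INTER_CUBIC)
cv2.imwrite("pics/c1.png",np.hstack([z(t),z(s)]))
```

```text
top mark 0.66 [377. 203.] [638.7 -56.4  46. ]
top dial_grip 0.82 [365. 225.] [593.4 -31.2  64. ]
top block_grip 0.95 [357. 265.] [515.3 -11.7 102. ]
scene mark 0.55 [292. 314.] [639.9 -48.2  46. ]
scene dial_grip 0.89 [280. 285.] [590.4 -38.   64. ]
scene block_grip 0.87 [268. 230.] [503.6  -4.4 102. ]
[ 375.72542922 -156.8520403   202.12928378] -0.993028191982443
```

View pics/c1.png

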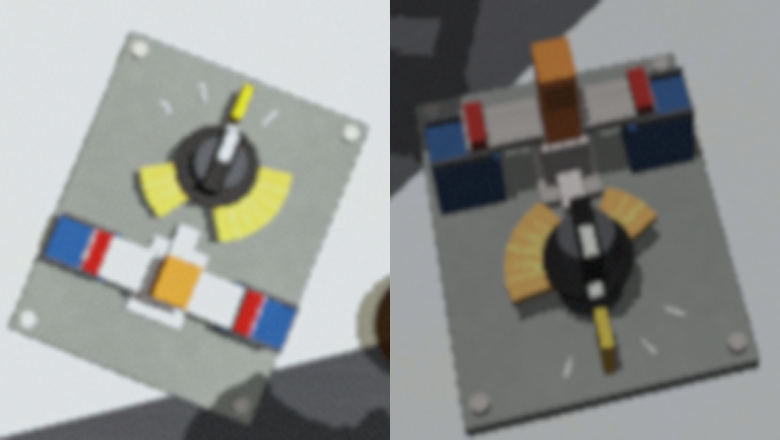

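The white pointer, (228,145) to (235,128) in the top crop, lines up with the yellow mark at (242,102), and the notch is over the ledge. On to the block, closing along the fixture's x.

Request:
send_rows(targets=[{"offset": [2.5, 2.9, 0], "spin": 0.1}, {"offset": [5, 5.8, 0], "spin": 0.2}, {"offset": [7.5, 8.7, 0], "spin": 0.3}, {"offset": [10, 11.5, 0], "spin": 0.41}, {"offset": [12, 13.7, 0], "spin": 0.52}, {"offset": [13.5, 15.3, 0], "spin": 0.61}, {"offset": [13.5, 15.3, 0], "spin": 0.61}, {"offset": [13.5, 15.3, 0], "spin": 0.61}])

```text
time_s: 8.65
eef_pos: [510.5, -3.0, 201.6]
ee_rot: [-0.0, 0.828, 0.56, -0.0]
force: [0.1, -1.3, 0.5]
grip_width: 0.795
grip_force: 0.0
```

Run:
```python
from h import *
s=ctrl.sense();q=s["ee_rot"];print(s["eef_pos"],2*np.arctan2(q[2],q[1])-np.pi/2)
```

```text
[510.47104518  -3.02826071 201.63630234] -0.38167661331606073
```

Request:
send_rows(targets=[{"offset": [0.05, 0, -3], "spin": 0}, {"offset": [0.05, 0, -6], "spin": 0}, {"offset": [0.05, 0, -9], "spin": 0}, {"offset": [0.05, 0, -10.5], "spin": 0}, {"offset": [0.05, 0, -11.6], "spin": 0}, {"offset": [0.05, 0, -11.6], "spin": 0}])

```text
time_s: 9.15
eef_pos: [509.0, -4.4, 84.2]
ee_rot: [-0.002, 0.829, 0.559, -0.002]
force: [-0.4, 0.8, -0.6]
grip_width: 0.798
grip_force: 0.0
```

Request:
send_rows(targets=[{"offset": [0, 0, 0], "spin": 0}, {"offset": [0, 0, 0], "spin": 0}, {"offset": [0, 0, 0], "spin": 0}, {"offset": [0, 0, 0], "spin": 0}, {"offset": [0, 0, 0], "spin": 0}, {"offset": [0, 0, 0], "spin": 0}], grip=0, squeeze=30)

```text
time_s: 9.65
eef_pos: [511.0, -4.1, 87.3]
ee_rot: [0.001, 0.829, 0.56, 0.0]
force: [-1.6, -0.1, 6.7]
grip_width: 0.343
grip_force: 33.2
```

Request:
send_rows(targets=[{"offset": [0.1, 0.25, 0.02], "spin": 0}, {"offset": [0.2, 0.5, 0.05], "spin": 0}, {"offset": [0.3, 0.75, 0.07], "spin": 0}, {"offset": [0.4, 1.0, 0.07], "spin": 0}, {"offset": [0.5, 1.25, 0.06], "spin": 0}, {"offset": [0.53, 1.33, 0.06], "spin": 0}, {"offset": [0.53, 1.33, 0.06], "spin": 0}])

```text
time_s: 10.23
eef_pos: [515.9, 8.6, 87.5]
ee_rot: [0.001, 0.828, 0.56, -0.001]
force: [-3.3, -5.1, 4.1]
grip_width: 0.35
grip_force: 33.4
```

Run:
```python
from h import *
s=ctrl.sense();print(s["eef_pos"],s["force"],s["wrist_torque"],s["grip_width"])
im,d=ctrl.capture("scene");save("s2",cv2.resize(im[195:300,210:350],(800,600),interpolation=cv2.INTER_CUBIC))
```

```text
[515.91510005   8.615509    87.54908448] [-3.30625073 -5.05335407  4.08451374] [-0.95796138  0.5920449   0.02434005] 0.3503637983450245
```

View pics/s2.png

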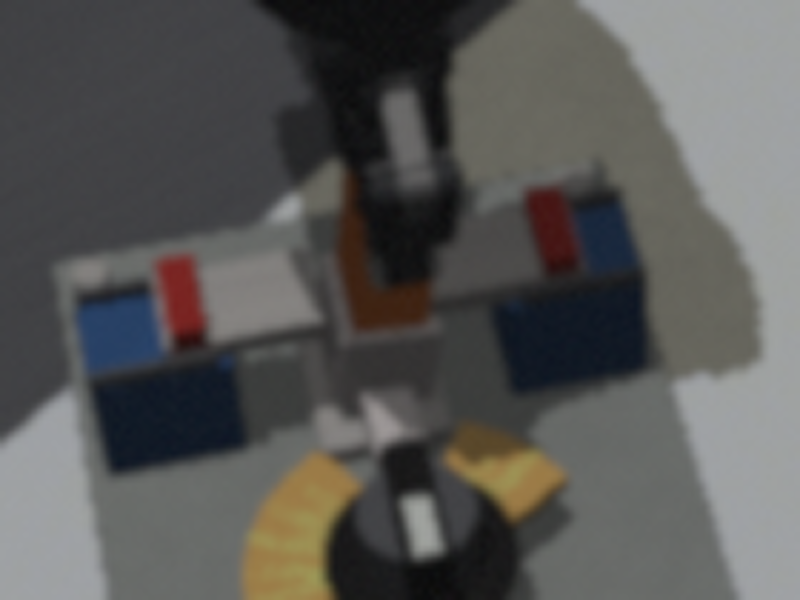

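The block leans left: there's a gap at its right side at (320,300), and the left jaw's lug has moved out to (555,230). Now the other way.

Request:
send_rows(targets=[{"offset": [-0.15, -0.38, 0.01], "spin": 0}, {"offset": [-0.3, -0.75, 0], "spin": 0}, {"offset": [-0.45, -1.15, -0.04], "spin": 0}, {"offset": [-0.6, -1.5, -0.02], "spin": 0}, {"offset": [-0.75, -1.9, 0.02], "spin": 0}, {"offset": [-0.9, -2.3, 0.03], "spin": 0}, {"offset": [-1.06, -2.66, 0.01], "spin": 0}, {"offset": [-1.06, -2.66, 0.01], "spin": 0}])

```text
time_s: 10.95
eef_pos: [505.3, -17.5, 86.9]
ee_rot: [-0.0, 0.829, 0.56, 0.0]
force: [1.6, 3.3, -1.3]
grip_width: 0.346
grip_force: 33.0
```

Run:
```python
from h import *
s=ctrl.sense();print(s["eef_pos"],s["force"],s["wrist_torque"],s["grip_width"])
im,d=ctrl.capture("scene");save("s3",cv2.resize(im[195:300,210:350],(800,600),interpolation=cv2.INTER_CUBIC))
```

```text
[505.2526365  -17.47972109  86.94103586] [ 1.63249168  3.32511105 -1.32528893] [ 0.71997606 -0.45198512 -0.05121178] 0.34561261734758436
```

View pics/s3.png

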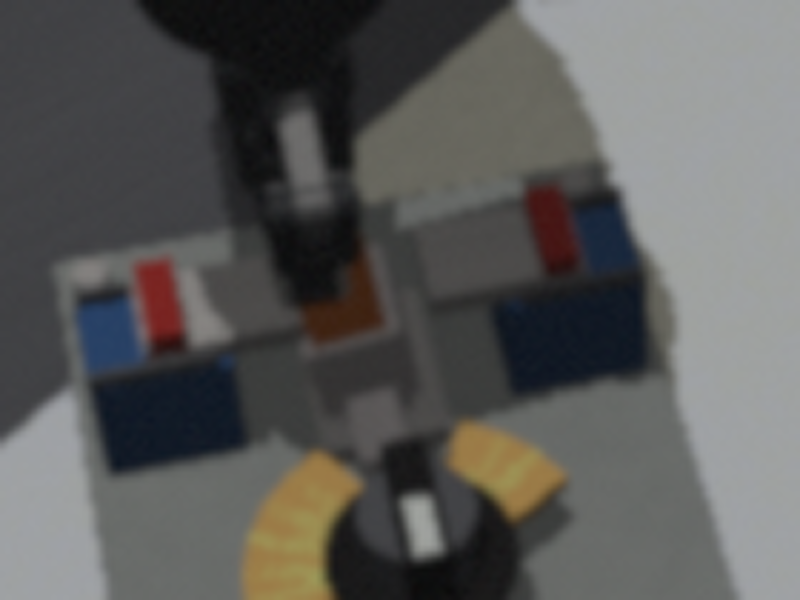

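Both lugs now sit well outward, right at (158,300) and left at (555,230), about 7 mm each. Next: upright, seat and firm the grip.

Request:
send_rows(targets=[{"offset": [0.15, 0.38, 0.01], "spin": 0}, {"offset": [0.3, 0.75, 0], "spin": 0}, {"offset": [0.45, 1.15, -0.03], "spin": 0}, {"offset": [0.53, 1.35, -0.07], "spin": 0}, {"offset": [0.53, 1.35, -0.12], "spin": 0}, {"offset": [0.53, 1.35, -0.12], "spin": 0}])

```text
time_s: 11.5
eef_pos: [510.9, -3.4, 86.5]
ee_rot: [0.0, 0.828, 0.56, 0.0]
force: [-2.6, -2.2, 10.5]
grip_width: 0.344
grip_force: 34.5
```

Request:
send_rows(targets=[{"offset": [0, 0, 0], "spin": 0}, {"offset": [0, 0, 0], "spin": 0}, {"offset": [0, 0, 0.4], "spin": 0}, {"offset": [0, 0, 0.8], "spin": 0}, {"offset": [0, 0, 1.2], "spin": 0}, {"offset": [0, 0, 1.6], "spin": 0}, {"offset": [0, 0, 2], "spin": 0}, {"offset": [0, 0, 2], "spin": 0}], squeeze=50)

```text
time_s: 12.17
eef_pos: [511.0, -3.6, 106.6]
ee_rot: [0.0, 0.828, 0.56, 0.001]
force: [0.8, 0.5, -4.4]
grip_width: 0.34
grip_force: 50.3
```

Run:
```python
from h import *
s=ctrl.sense();print(s["eef_pos"],s["force"],s["wrist_torque"],s["grip_width"])
im,d=ctrl.capture("scene");save("s4",cv2.resize(im[195:300,210:350],(800,600),interpolation=cv2.INTER_CUBIC))
```

```text
[510.99030026  -3.63703516 106.61068352] [ 0.83008844  0.45256186 -4.42851654] [-0.04079938 -0.03183889  0.04279883] 0.3400073753169022
```

View pics/s4.png

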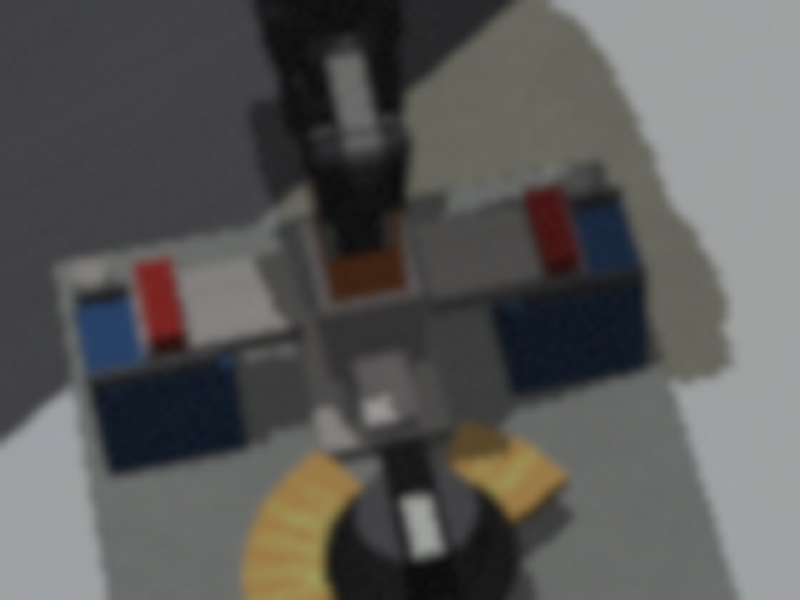

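The block has come free, the wrist reads only its 4.4 N weight, and it stands upright between the open jaws. I'll lift the rest of the way.

Request:
send_rows(targets=[{"offset": [0, 0, 0.8], "spin": 0}, {"offset": [0, 0, 1.8], "spin": 0}, {"offset": [0, 0, 2.8], "spin": 0}, {"offset": [0, 0, 3.8], "spin": 0}, {"offset": [0, 0, 4.7], "spin": 0}, {"offset": [0, 0, 5.3], "spin": 0}, {"offset": [0, 0, 5.3], "spin": 0}, {"offset": [0, 0, 5.3], "spin": 0}])

```text
time_s: 12.88
eef_pos: [510.6, -3.7, 158.9]
ee_rot: [0.0, 0.828, 0.56, 0.0]
force: [1.0, -0.3, -4.5]
grip_width: 0.341
grip_force: 50.4
```

Request:
send_rows(targets=[{"offset": [0, 0, 0], "spin": 0}, {"offset": [0, 0, 0], "spin": 0}, {"offset": [0, 0, 0], "spin": 0}, {"offset": [0, 0, 0], "spin": 0}, {"offset": [0, 0, 0], "spin": 0}, {"offset": [0, 0, 0], "spin": 0}])

```text
time_s: 13.38
eef_pos: [510.6, -3.7, 158.7]
ee_rot: [-0.0, 0.828, 0.56, -0.0]
force: [-0.1, -0.6, -4.1]
grip_width: 0.344
grip_force: 50.4
```

Run:
```python
from h import *
s=ctrl.sense();print(s["eef_pos"],s["force"],s["wrist_torque"],s["grip_width"])
im,d=ctrl.capture("scene");save("s5",cv2.resize(im[165:315,190:390],(800,600),interpolation=cv2.INTER_CUBIC))
for r in ctrl.place_of("scene","block_foot")[:2]: print(r,proj("scene",[511,-3.5,85]),ray("scene",r["uv"],85))
```

```text
[510.57137506  -3.68461442 158.68026997] [-0.08205759 -0.60972328 -4.08588018] [-0.01767179  0.06099992  0.03596343] 0.34406827424632946
{'uv': [282.2, 240.9], 'conf': 0.69} [271.3 238.2] [527.3   8.8  85. ]
{'uv': [274.8, 237.3], 'conf': 0.64} [271.3 238.2] [512.9   2.6  85. ]
```

View pics/s5.png

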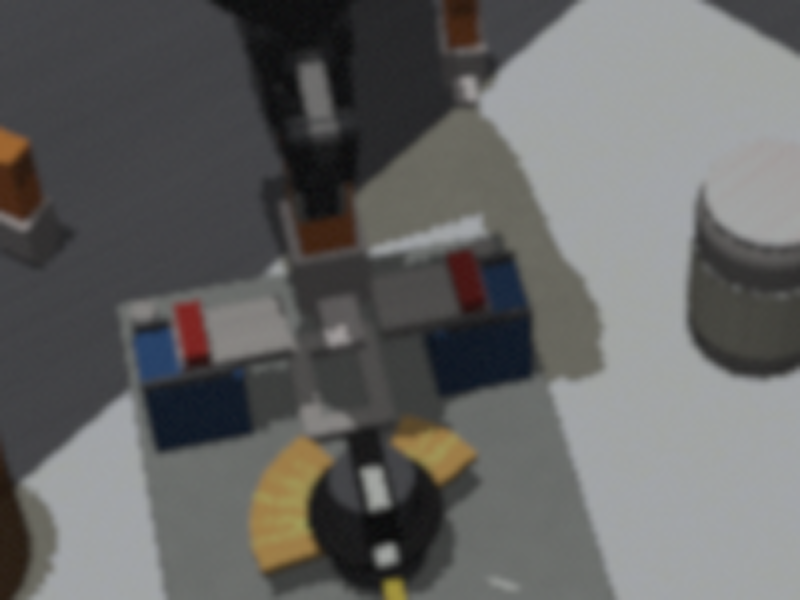

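The block hangs upright over the nest, with its body at (335,290) and its foot about 14 mm above the jaws. The pointer is at the mark, so I'm handing in.

```bash
python3 -c "
from rig import ctrl
print(ctrl.finish_job())"
```

```text
the job is handed in; nothing more can be done
None
```

I turned the dial to the mark, rocked both jaws back about 7 mm with the block, and handed the job in with the block held upright over its nest, its foot about 14 mm above the jaws; no verdict came back.

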